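# Roll a tube block into a clamshell clamp, pin it and hold it shut

### The arm

A 6-joint arm with a two-finger parallel gripper is mounted at the origin on a cart in front of the work surface, level with it; the furniture and walls round the work are solid. World frame = base frame: x ahead of the robot, y to its left, z up, the work surface at z = 0. Lengths are in m, angles in rad, forces in N, time in s.
With the tool pointing down it reaches from about 0.375 to 0.9 m from the base axis. Payload 3.1 kg.
Tool frame: the origin (TCP) lies between the finger pads, 19 mm behind the fingertips; this is the grasp point; z points along the fingers, y is the line along which they close (so a half turn about z gives the same grasp; the last joint's range is limited). The gripper opens to 85 mm and grips with 20 to 120 N. Pads are 22 mm wide; open, the fingers measure 114 mm over their backs; the gripper's body (76 mm by 85 mm) begins 54 mm behind the grasp point. The pads swing forward as they close: fully open they stand 13 mm farther back than shut.
Start: joints at [1.073, 0.527, 1.433, -0, 1.181, -0.178], TCP at [0.196, 0.593, 0.25] pointing down, gripper open.
Joint ranges: [-3.08, 3.08], [-0.75, 2.2], [0.22, 2.44], [-1.43, 4.57], [0, 2.65], [-2.85, 2.85]. Speed limits (rad/s): [2.79, 2.79, 3.14, 3.14, 3.14, 3.14].

### API

Orientations are given as a unit quaternion [x, y, z, w].
In Python, from station import sense, snapshot, camera_params, sign_off gives the robot as it stands.
- The arm moves only by the shell command python3 -m handwheel 'ROWS' [OPENING] [FORCE]. ROWS is JSON, a list that holds one entry, the list of rows, each a list of 4 numbers: the shift along the tool's x, y, z in units of 25 mm (1.0 is 25 mm), then the turn about the tool's z in units of 6 degrees (1.0 is 6 degrees). A call has 1 to 20 rows; each row shifts and turns the commanded pose from where the row before left it, along the tool's axes as they then stand; what a row does not reach is not made up. A row lasts 1/8 s, in which the tool goes at most 62.5 mm and 10.7 degrees, less where a joint would pass 70% of its speed; a pose out of reach is approached as far as the arm can. A call is refused whole if a number of a shift passes 1 or a number of a turn 1, either way. A call with a gripper value outside its range is refused whole. OPENING is the finger opening in mm, from 0 to 85.4, set as the call begins (- or left out, the last holds). The fingers move at their own pace and stop on an object; FORCE is the grip in N (left out, the last holds). Time passes only in rows, so rows that do not move let the fingers close. It gives the time, the measured TCP pose, the force, the opening and the grip force at its end, in the units of the state.
- sense(): the state, without advancing time (a new reading comes with each control period).
- snapshot(name): name is "scene" or "side" or "wrist"; returns (picture, depth): 480x640x3 uint8, red, green, blue; 480x640 float32, m along the optical axis (not along the pixel's ray), 0 where there is no reading.
- camera_params(name): a dict with "mtx" (3x3 intrinsics, pixels), "extrinsics" (4x4, takes a point from camera to world coordinates); the wrist camera has in their place "hand_eye" (4x4, takes a point from camera to tool coordinates, whose origin is the TCP and whose axes are the flange's). Camera axes: x right, y up, looking along -z (the intrinsics and any distortion apply to the point x, -y, -z); pixel columns grow to the right and rows downward; lengths in m; the calibration is good to about 2 mm. A picture is of the moment at which its call begins: read the wrist's pose just before it. camera_params takes no time and is no camera call.
- sign_off(): hands the job in; it is judged then, once.
The state is a dict: "t": time; "q": joint angles; "qd": joint speeds; "tau": joint torques, N m; "tcp_pos": TCP position; "tool_rot": TCP orientation; "force": force on the tool from outside, world axes, zero at the start; "ft_torque": the same for the moment, N m; "finger_gap": opening from 0.0 (shut) to 1.0 (fully open); "gripper_force": force on a finger pad.
Only numpy, scipy, OpenCV 4.12 (cv2) and the standard library are available. Lean on these libraries where they do the work, as an engineer would, in place of code of your own. Each camera call takes 0.05 s, during which the arm holds its last target. There are 200 camera calls.

### The job

Push the orange tube block along the rollers, without lifting it, until it sits fully home against the blue end stop; then swing the hinged lid down over it, and push the red-handled locking pin through the lid's hole and the blue post's hole below until its collar bears on the lid. Finish still gripping the pin and pressing it down, so that the lid stays fully shut against its springy rubber buffers; leave the bottle, timer and dish alone.

Things in the scene. Friction and masses are not known exactly. Their poses are not given: they have to be found in the camera images.
- clamp_frame: Fixed aluminium clamp frame, base plate 150 x 380 mm. Origin on the bench under the bay's centre, z up. Rollers run along its y, from the loading end (y = -270 mm) to the blue end stop (face at y = +90 mm, top 64 mm up). Side frames at x = +-54 mm, 45 mm high, 102 mm apart inside. Lid hinged on the +x side; blue post with the lower pin hole on the -x side.
- bay (a point): Point in the bay's centre at the height of the roller tops (30 mm up; 12 free rollers, 30 mm apart); axes as clamp_frame. The block is home when its origin is here.
- tube_block: Orange plastic microtube block, 98 x 178 x 40 mm, 0.09 to 0.18 kg, loose on the rollers between the side frames, its 178 mm along the rollers. Origin in the centre of its underside, z up. Starts 11 to 16 cm short of home (-y of the bay); home against the stop, its top is 3 mm below the shut lid.
- clamp_lid (a joint): Hinge angle of the lid, rad: 0 fully shut (level, a hard stop), grows as its front rises; starts at 1.1 to 1.4. Stiff hinge: it stays where left; 2 to 4 N at the tongue moves it. Below 0.05 rad the two rubber buffers spring back: let go it stands about 0.05 open (7 mm at the hole); about 12 N straight down at the hole shuts it, 9 N holds it.
- lid_hinge (a point): Middle of the lid's hinge axis, 73 mm above the bench, at x = +68 mm of clamp_frame; axis along clamp_frame's y. Turns with the lid: its -x points along the lid, its z out of the upper face. Plate 90 mm wide from 12 to 124 mm from the hinge, then an 81 mm wide tongue to 166 mm; lower face 3 mm, upper face 13 mm above the axis plane.
- lid_hole (a point): Mouth of the 13 mm through hole in the lid's tongue, on its upper face, 148 mm from the hinge; the metal is 10 mm thick. Axes as lid_hinge. With the lid shut it is 86 mm above the bench, straight above base_hole.
- base_hole (a point): Mouth of the vertical 13 mm hole, 67 mm deep, in the top of the blue post (36 x 40 mm, 73 mm high, at x = -80 mm, y = 0 of clamp_frame). Beside it, at y = +-31 mm, stand two black rubber buffers, 83 mm high, that yield up to 12 mm.
- lock_pin: Loose locking pin, 60 g, upright in its holder. Origin at the foot of the shank, z up along the pin. Steel shank 10 mm diameter, 50 mm long, foot tapered; steel collar 26 mm diameter from 50 to 56 mm; red handle with three thin black rings, 18 mm diameter from 56 to 100 mm.
- pin_collar (a point): Centre of the collar's underside, 50 mm above the pin's foot; it bears on the lid's upper face when the pin is home.
- pin_grip (a point): Point on the pin's axis in its handle, 82 mm above the foot, a good place for the TCP when gripping from above.
- pin_holder: Fixed grey block 56 x 56 x 58 mm on a thin foot, with one vertical 13 mm hole in its centre where the pin stands, collar on the top (58 mm up). Origin in the centre of its underside.
- buffer_bottle: Bystander: small bottle, 45 mm diameter, 88 mm high, loose. Origin in the centre of its underside.
- lab_timer: Bystander: pale digital timer, 68 x 68 x 18 mm, loose. Origin in the centre of its underside.
- agar_dish: Bystander: petri dish, 59 mm diameter, 16 mm high, loose. Origin in the centre of its underside.

How it is judged:
On the way, in this order (a step that is already met when the one before it is completed fails the run):
1. the block is fully home against the end stop, on the rollers (y of tube_block in the frame of bay above -0.006 m and z of tube_block in the frame of bay below 0.005 m), for 0.2 s.
2. the lid is down on its rubber buffers (value of joint clamp_lid below 0.09 rad), for 0.2 s.
3. the pin is through the lid's hole and well into the post's hole (z of lock_pin in the frame of base_hole below -0.012 m and horizontal distance between lock_pin and base_hole below 0.006 m), for 0.2 s.
At the end, for the whole second after the job is handed in: Block within 7 mm of home; lid under 0.015 rad; the pin's foot over 32 mm down the post's hole, collar within 5 mm of the lid hole's centre; the gripper still grips the pin (over 3 N) and presses it on the clamp with over 4 N, the robot itself not touching the clamp (y of tube_block in the frame of bay above -0.007 m and z of tube_block in the frame of bay below 0.005 m and value of joint clamp_lid below 0.015 rad and z of lock_pin in the frame of base_hole below -0.032 m and horizontal distance between lock_pin and base_hole below 0.005 m and horizontal distance between pin_collar and lid_hole below 0.005 m and contact force between lock_pin and clamp_frame above 4 N and contact force between the fingers and lock_pin above 3 N and contact force between each of the arm, the fingers and clamp_frame below 1 N); the arm keeps its last pose, push and grip.
It fails at once if the block is lifted off the rollers (by 15 mm) (z of tube_block in the frame of bay above 0.015 m).
It fails at once if the bottle, timer or dish is moved by more than 3 cm (distance of any of buffer_bottle, lab_timer, agar_dish from where it was at the start of the episode above 0.03 m).
It also fails if it takes over 67 s, if anything falls off the work surface, if the arm or the gripper's body presses on something with over 40 N, if the wrist force passes 120 N, or if a joint passes its speed limit or range.

## Working session

There is one attempt and no reset: what is moved stays moved. The work goes in short steps, Python scripts to look and compute and a shell command to move; the robot and the scene stay as the last step left them, time stands still between calls to the robot, and variables do not carry over. Pictures are saved under pics/ and viewed, at most 10 in all, crops included, and the job is handed in when it is done.

```bash
mkdir -p pics; ls; cat > h.py <<'E'
import numpy as np,cv2
from station import *
from scipy.spatial.transform import Rotation as R
def snap(n,f=None):
    s=sense(); p,d=snapshot(n); c=camera_params(n)
    K=np.array(c["mtx"])
    if "extrinsics" in c: E=np.array(c["extrinsics"])
    else:
        T=np.eye(4);T[:3,:3]=R.from_quat(s["tool_rot"]).as_matrix();T[:3,3]=s["tcp_pos"];E=T@np.array(c["hand_eye"])
    v,u=np.mgrid[:480,:640]
    P=np.stack([(u-K[0,2])/K[0,0]*d,-(v-K[1,2])/K[1,1]*d,-d],-1)@E[:3,:3].T+E[:3,3]
    P[d==0]=np.nan
    if f: cv2.imwrite(f,p[:,:,::-1])
    np.savez("last_"+n,p=p,P=P)
    return p,P,K,E
E
python3 - <<'E'
from h import *
for n in("scene","side"):
    p,P,K,E=snap(n,f"pics/{n}0.png"); print(n,E[:3,3],{k:v for k,v in camera_params(n).items() if k not in("mtx","extrinsics")})
s=sense();print(s["tcp_pos"],s["tool_rot"],s["t"],camera_params("wrist"))
E
```

```text
pics
scene [ 0.15084    -0.37667681  0.71784577] {}
side [0.27599342 0.88114643 0.44334229] {}
[0.19615657 0.59278601 0.24912024] [ 1.59227509e-01  9.87241423e-01 -9.30673096e-04 -3.26329262e-04] 0.1 {'mtx': array([[333.97417955,   0.        , 327.34917094],
       [  0.        , 333.97417955, 245.30941686],
       [  0.        ,   0.        ,   1.        ]]), 'hand_eye': array([[ 3.09971752e-04,  9.62740887e-01,  2.70425384e-01,
         6.77725265e-02],
       [ 9.99998668e-01,  1.34884373e-04, -1.62643770e-03,
        -1.14318448e-06],
       [-1.60231424e-03,  2.70425528e-01, -9.62739563e-01,
        -1.24095920e-01],
       [ 0.00000000e+00,  0.00000000e+00,  0.00000000e+00,
         1.00000000e+00]])}
```

View pics/scene0.png

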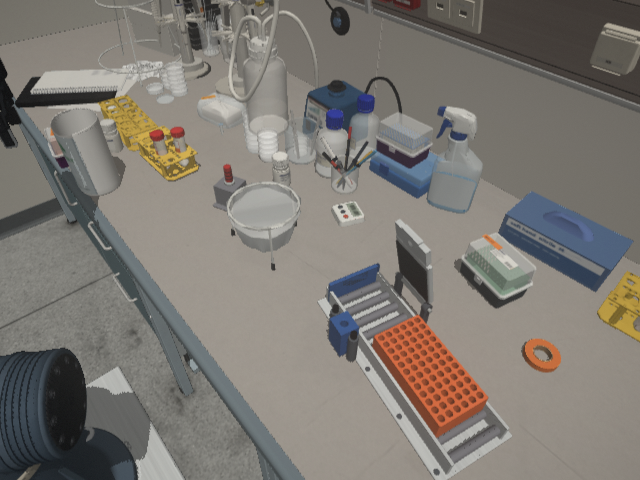

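View pics/side0.png

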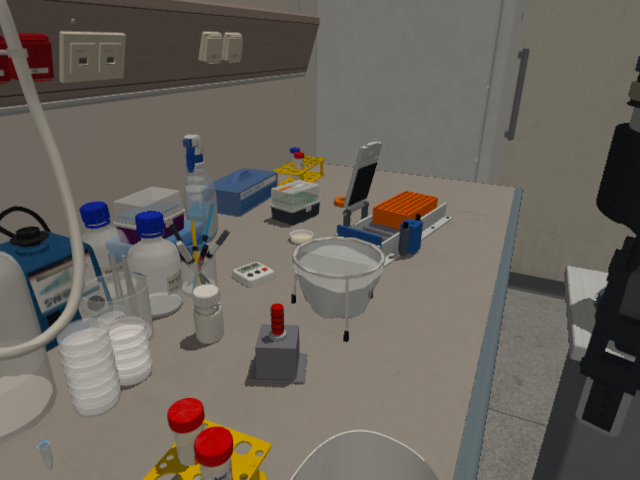

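The scene view shows the block at (430,375), the post at (343,330), the lid at (413,260), the stop at (355,280), the pin at (228,175), and a bowl on a stand between them at (265,215). In the side view the pin is at (278,320) and the holder at (278,350).

```bash
python3 - <<'E'
from h import *
def m(n,hs,box):
    z=np.load(f"last_{n}.npz");p,P=z["p"],z["P"]
    H=cv2.cvtColor(p,cv2.COLOR_RGB2HSV).astype(int)
    k=(H[...,0]>=hs[0])&(H[...,0]<=hs[1])&(H[...,1]>hs[2])&(H[...,2]>40)
    b=np.zeros_like(k);b[box[1]:box[3],box[0]:box[2]]=1
    Q=P[k&b];return Q[np.isfinite(Q).all(1)]
def st(l,Q): print(l,len(Q),np.round(np.percentile(Q,[2,50,98],axis=0),4).tolist())
O=m("scene",(3,15,150),(360,300,500,440));t=O[O[:,2]>np.percentile(O[:,2],60)-.006]
r=cv2.minAreaRect((t[:,:2]*1000).astype(np.float32));print("block",r,np.median(t[:,2]))
r=cv2.boxPoints(r);print(r)
for n,pb,sb,rb in(("scene",(325,305,362,360),(325,258,385,300),(220,160,236,183)),("side",(404,215,426,256),(335,222,384,248),(268,300,288,334))):
    for l,bx,hs in(("post",pb,(100,125,100)),("stop",sb,(100,125,100)),("pin",rb,(0,180,130))):
        Q=m(n,hs,bx);Q=Q[(Q[:,2]>-.01)];st(n+l,Q)
        if l=="post": T=Q[abs(Q[:,2]-.073)<.004];st(" top",T);print(cv2.minAreaRect((T[:,:2]*1000).astype(np.float32)) if len(T)>5 else 0)
        if l=="stop":
            T=Q[Q[:,2]>.03];rr=cv2.fitLine((T[:,:2]).astype(np.float32),cv2.DIST_L2,0,.01,.01).ravel();print(" line",rr)
# holder top, and obstacles
z=np.load("last_side.npz");P=z["P"]
q=P[325:380,255:300].reshape(-1,3);T=q[abs(q[:,2]-.058)<.004];st("holdertop",T);print(cv2.minAreaRect((T[:,:2]*1000).astype(np.float32)))
q=P[240:310,290:385].reshape(-1,3);q=q[q[:,2]>.04];st("bowl",q)
for l,(u,v) in dict(timer=(254,272),dish=(300,236),bottle=(207,310)).items(): print(l,P[v,u])
z=np.load("last_scene.npz");P=z["P"]
q=P[225:300,395:432].reshape(-1,3);q=q[(q[:,2]>.06)];st("lid",q)
E
```

```text
block ((529.3018798828125, -216.44638061523438), (176.75177001953125, 97.66897583007812), 77.97344207763672) 0.06872037569465506
[[ 463.1248  -292.70712]
 [ 558.6501  -313.05792]
 [ 595.479   -140.18564]
 [ 499.95367 -119.83484]]
scenepost 526 [[0.4591, -0.0911, 0.0176], [0.4747, -0.0765, 0.0715], [0.4966, -0.0503, 0.0745]]
 top 380 [[0.4602, -0.0907, 0.0694], [0.478, -0.0713, 0.0722], [0.4968, -0.0501, 0.0747]]
((479.9660339355469, -69.92276763916016), (43.09699630737305, 37.00877380371094), 77.27854919433594)
scenestop 605 [[0.5243, -0.01, 0.0213], [0.5759, 0.0013, 0.0485], [0.6244, 0.0141, 0.0645]]
 line [ 0.97699547 -0.21325998  0.5745875   0.00190007]
scenepin 56 [[0.543, 0.4022, 0.0673], [0.5478, 0.4079, 0.1011], [0.5553, 0.4157, 0.1084]]
sidepost 439 [[0.4604, -0.0887, 0.0086], [0.4694, -0.0558, 0.05], [0.4906, -0.0438, 0.0739]]
 top 113 [[0.4613, -0.0973, 0.0694], [0.4753, -0.0725, 0.0727], [0.4953, -0.045, 0.0743]]
((474.7762451171875, -70.92361450195312), (37.935874938964844, 51.099952697753906), 28.21126365661621)
sidestop 404 [[0.5248, -0.0601, 0.0387], [0.5785, 0.0099, 0.0562], [0.6311, 0.0218, 0.0646]]
 line [ 0.9648207  -0.2629088   0.57849836  0.00860027]
sidepin 340 [[0.5422, 0.3782, 0.0522], [0.5478, 0.4207, 0.0916], [0.5725, 0.4245, 0.1083]]
holdertop 819 [[0.5191, 0.3842, 0.0547], [0.5451, 0.4245, 0.0578], [0.5811, 0.4484, 0.0606]]
((551.213134765625, 415.6710510253906), (56.04275894165039, 59.23513412475586), 22.442108154296875)
bowl 5452 [[0.4615, 0.1611, 0.0446], [0.5247, 0.2534, 0.0942], [0.6076, 0.3126, 0.1156]]
timer [0.72999183 0.19684769 0.01669589]
dish [ 0.7338823  -0.01435233  0.01368659]
bottle [0.67760766 0.40974324 0.06348298]
lid 2065 [[0.5828, -0.1433, 0.0728], [0.5999, -0.1042, 0.1724], [0.6282, -0.0583, 0.2358]]
```

```bash
cat >> h.py <<'E'
# clamp frame estimate
O=np.array([.558,-.0867]);A=np.radians(-12.03)
M=np.array([[np.cos(A),np.sin(A)],[-np.sin(A),np.cos(A)]])
def fr(p): p=np.asarray(p);return np.concatenate([(p[...,:2]-O)@M.T,p[...,2:]],-1)
def me():
    s=sense();print("t%.2f"%s["t"],"frame",np.round(fr(s["tcp_pos"]),4),"ang",np.round(np.degrees(np.arctan2(*R.from_quat(s["tool_rot"]).as_matrix()[1::-1,0])),2),"F",np.round(s["force"],1),"gap",round(s["finger_gap"],3),"grip",round(s["gripper_force"],1))
E
python3 -m handwheel '[[[0,0,0,-0.524],[0,0,0,-0.524],[-1,-1,0,0],[-1,-1,0,0],[-1,-1,0,0],[-1,-1,0,0],[-1,-1,0,0],[-1,-1,0,0],[-1,-1,0,0],[-1,-1,0,0],[-1,-1,0,0],[-1,-1,0,0],[-1,-1,0,0],[-1,-1,0,0],[-1,-1,0,0],[-1,-1,0,0],[-1,-1,0,0],[0,-1,0,0],[0,-1,0,0],[0,-1,0,0]]]' 0 40; python3 -c "from h import *;me()"
```

```text
t: 2.6
tcp_pos: [0.4689, 0.0742, 0.2497]
tool_rot: [0.105, 0.994, -0.0, -0.0]
force: [0.6, -0.5, 0.2]
finger_gap: -0.004
gripper_force: 0.0
t2.60 frame [-0.1207  0.1388  0.2497] ang 167.96 F [ 0.6 -0.5  0.2] gap -0.004 grip 0.0
```

```bash
python3 -m handwheel '[[[0,-1,0,0],[0,-1,0,0],[0,-1,0,0],[0,-1,0,0],[0,-1,0,0],[0,-1,0,0],[0,-1,0,0],[0,-1,0,0],[0,-1,0,0],[0,-1,0,0],[-0.96,-1,0,0],[-0.96,-1,0,0],[-0.96,-1,0,0],[-0.96,-1,0,0],[-0.96,-1,0,0],[0,-0.58,0,0],[0,-0.58,0,0],[0,0,0,0],[0,0,0,0]]]'; python3 - <<'E'
from h import *
me();p,P,K,E=snap("wrist","pics/w1.png");me()
F=fr(P);
H=cv2.cvtColor(p,cv2.COLOR_RGB2HSV).astype(int)
k=(H[...,0]>=3)&(H[...,0]<=15)&(H[...,1]>150)&(F[...,2]>.064)&(F[...,2]<.08)
print(k.sum(),np.percentile(F[k],[1,50,99],axis=0))
E
```

```text
t: 4.97
tcp_pos: [0.5019, -0.3443, 0.2501]
tool_rot: [0.105, 0.994, 0.0, -0.0]
force: [-0.0, -0.3, 0.8]
finger_gap: -0.002
gripper_force: 0.0
t4.97 frame [-0.0012 -0.2636  0.2501] ang 167.96 F [-0.  -0.3  0.8] gap -0.002 grip 0.0
t5.03 frame [-0.001  -0.2635  0.2501] ang 167.98 F [ 0.2 -0.1 -0.5] gap -0.001 grip 0.0
13976 [[-0.04781545 -0.21849311  0.06432903]
 [-0.00227897 -0.12850491  0.07010804]
 [ 0.0462553  -0.04542791  0.07196219]]
```

```bash
python3 -m handwheel '[[[0,0,0.97,0],[0,0,0.97,0],[0,0,0.97,0],[0,0,0.97,0],[0,0,0.97,0],[0,0,0.97,0],[0,0,0.97,0],[0,0,0.97,0],[0,0,0,0],[0,0.4,0,0],[0,0.4,0,0],[0,0.3,0,0],[0,0.3,0,0],[0,0.3,0,0],[0,0.3,0,0],[0,0.3,0,0]]]'; python3 -c "from h import *;me()"
```

```text
t: 7.02
tcp_pos: [0.5147, -0.2886, 0.056]
tool_rot: [0.105, 0.994, -0.0, 0.0]
force: [1.1, -0.8, 0.4]
finger_gap: 0.003
gripper_force: 0.3
t7.03 frame [-0.0003 -0.2065  0.056 ] ang 167.96 F [ 1.1 -0.8  0.4] gap 0.003 grip 0.3
```

```bash
python3 -m handwheel '[[[0,0.3,0,0],[0,0.3,0,0],[0,0.3,0,0],[0,0.3,0,0],[0,0.3,0,0],[0,0.3,0,0],[0,0.3,0,0],[0,0.3,0,0],[0,0.3,0,0],[0,0.3,0,0],[0,0.2,0,0],[0,0.2,0,0],[0,0.1,0,0],[0,0.1,0,0]]]'; python3 - <<'E'
from h import *
me();p,P,K,E=snap("scene","pics/s2.png")
F=fr(P);H=cv2.cvtColor(p,cv2.COLOR_RGB2HSV).astype(int)
k=(H[...,0]>=3)&(H[...,0]<=15)&(H[...,1]>150)&(F[...,2]>.064)&(F[...,2]<.08)&(abs(F[...,0])<.06)
print(k.sum(),np.percentile(F[k],[1,50,99],axis=0))
E
```

```text
t: 8.78
tcp_pos: [0.5332, -0.2008, 0.056]
tool_rot: [0.105, 0.994, 0.0, -0.0]
force: [0.4, -0.4, 0.6]
finger_gap: -0.0
gripper_force: 0.2
t8.78 frame [-0.0004 -0.1167  0.056 ] ang 167.96 F [ 0.4 -0.4  0.6] gap -0.0 grip 0.2
2678 [[-0.04881462 -0.10213516  0.06423315]
 [-0.01471181 -0.0048729   0.06863643]
 [ 0.04549323  0.07033627  0.07143713]]
```

```bash
python3 -m handwheel '[[[0,0.1,0,0],[0,0.1,0,0],[0,0.1,0,0],[0,0.1,0,0],[0,0.08,0,0],[0,0,0,0]]]'; python3 -c "from h import *;me()"
```

```text
t: 9.57
tcp_pos: [0.5358, -0.1889, 0.056]
tool_rot: [0.105, 0.995, 0.0, -0.0]
force: [-0.2, -0.2, -0.6]
finger_gap: 0.003
gripper_force: 0.0
t9.57 frame [-0.0004 -0.1046  0.056 ] ang 167.98 F [-0.2 -0.2 -0.6] gap 0.003 grip 0.0
```

```bash
python3 -m handwheel '[[[0,0.06,0,0],[0,0.06,0,0],[0,0,0,0]]]'; python3 -c "from h import *;me()"
```

```text
t: 9.95
tcp_pos: [0.5364, -0.1861, 0.056]
tool_rot: [0.105, 0.994, 0.0, -0.0]
force: [0.8, -0.4, -1.1]
finger_gap: 0.002
gripper_force: 0.0
t9.95 frame [-0.0004 -0.1017  0.056 ] ang 167.97 F [ 0.8 -0.4 -1.1] gap 0.002 grip 0.0
```

```bash
python3 -m handwheel '[[[0,0.06,0,0],[0,0.06,0,0],[0,0,0,0]]]'; python3 -c "from h import *;me()"
```

```text
t: 10.32
tcp_pos: [0.5367, -0.1856, 0.0562]
tool_rot: [0.104, 0.995, -0.002, 0.0]
force: [-4.0, -8.9, 0.2]
finger_gap: -0.001
gripper_force: 4.5
t10.32 frame [-0.0002 -0.1012  0.0562] ang 168.06 F [-4.  -8.9  0.2] gap -0.001 grip 4.5
```

```bash
python3 -m handwheel '[[[0,0.06,0,0],[0,0,0,0],[0,0,0,0]]]'; python3 - <<'E'
from h import *
me();p,P,K,E=snap("scene","pics/s3.png")
F=fr(P);H=cv2.cvtColor(p,cv2.COLOR_RGB2HSV).astype(int)
k=(H[...,0]>=3)&(H[...,0]<=15)&(H[...,1]>150)&(F[...,2]>.064)&(F[...,2]<.08)&(abs(F[...,0])<.06)
print(k.sum(),np.percentile(F[k],[1,50,99],axis=0))
k=(H[...,0]>=100)&(H[...,0]<=125)&(H[...,1]>100)&(F[...,2]>.061)&(F[...,2]<.07)&(abs(F[...,0])<.06)
print(k.sum(),np.percentile(F[k],[2,50,98],axis=0))
cv2.imwrite("pics/s3c.png",cv2.resize(p[200:440,300:520,::-1],None,fx=2.5,fy=2.5))
E
```

```text
t: 10.7
tcp_pos: [0.5368, -0.1856, 0.0564]
tool_rot: [0.104, 0.995, -0.003, 0.0]
force: [-6.6, -13.2, 0.6]
finger_gap: -0.001
gripper_force: 6.8
t10.70 frame [-1.000e-04 -1.011e-01  5.640e-02] ang 168.08 F [ -6.6 -13.2   0.6] gap -0.001 grip 6.8
2573 [[-0.04854579 -0.08722697  0.064158  ]
 [-0.01452285  0.01030828  0.06870592]
 [ 0.04593598  0.08525585  0.07140259]]
16 [[-0.0549767   0.09025045  0.06127393]
 [-0.04681846  0.09214395  0.06305897]
 [ 0.04955458  0.09575676  0.0646104 ]]
```

```bash
python3 -m handwheel '[[[0,-0.1,0,0],[0,-0.1,0,0],[0,-0.2,0,0],[0,-0.5,0,0],[0,-1,0,0],[0,-1,-0.5,0],[0,0,-1,0],[0,0,-1,0],[0,0,-1,0],[0,0,-1,0],[-1,0,-1,0],[-1,0,-1,0],[-1,0,-1,0],[-1,0,-1,0],[-1,0,-1,0],[-1,0,0,0],[0,0,0,0]]]'; python3 - <<'E'
from h import *
me();p,P,K,E=snap("scene","pics/s4.png")
F=fr(P);k=(abs(F[...,1])<.045)&(F[...,2]>.1)&(F[...,2]<.26)&(F[...,0]>-.02)&(F[...,0]<.1)
q=F[k];print(len(q),np.percentile(q,[1,50,99],axis=0))
for z in(.11,.14,.17,.2,.22,.23): 
    r=q[abs(q[:,2]-z)<.006];print(z,np.round(np.percentile(r,[5,50,95],axis=0)[:,:2],4).tolist() if len(r) else 0)
H=cv2.cvtColor(p,cv2.COLOR_RGB2HSV).astype(int)
k=(H[...,0]>=3)&(H[...,0]<=15)&(H[...,1]>150)&(F[...,2]>.064)&(F[...,2]<.08)&(abs(F[...,0])<.06)
print(k.sum(),np.percentile(F[k],[1,50,99],axis=0))
E
```

```text
t: 12.88
tcp_pos: [0.6697, -0.2846, 0.2931]
tool_rot: [0.105, 0.995, -0.0, 0.0]
force: [-1.1, -0.2, -0.9]
finger_gap: 0.001
gripper_force: 0.0
t12.88 frame [ 0.1505 -0.1703  0.2931] ang 167.99 F [-1.1 -0.2 -0.9] gap 0.001 grip 0.0
1714 [[ 0.02981098 -0.04441144  0.10236541]
 [ 0.04131415 -0.00825644  0.18424555]
 [ 0.06085339  0.03897287  0.23666087]]
0.11 [[0.0569, -0.0419], [0.0587, -0.0081], [0.0602, 0.0336]]
0.14 [[0.0492, -0.0425], [0.0508, -0.0088], [0.053, 0.0331]]
0.17 [[0.0416, -0.0438], [0.0434, -0.0102], [0.0461, 0.0341]]
0.2 [[0.0368, -0.0415], [0.0383, -0.011], [0.0455, 0.0334]]
0.22 [[0.0317, -0.0418], [0.0333, -0.0128], [0.0392, 0.0359]]
0.23 [[0.0298, -0.0408], [0.0326, -0.0083], [0.0389, 0.0349]]
3343 [[-0.04861597 -0.08785477  0.06420821]
 [-0.00244491 -0.01187428  0.06859968]
 [ 0.0460859   0.08502791  0.07129189]]
```

```bash
python3 -m handwheel '[[[0,1,0,0],[0,1,0,0],[0,1,0,0],[0,1,0,0],[0,1,0,0],[0,1,0,0],[0,0.81,0,0],[1,0,0.83,0],[1,0,0.83,0],[0,0,0.82,0],[0,0,0,0],[0.85,0,0,0],[0.84,0,0,0],[0.42,0,0.11,0],[0.42,0,0.11,0],[0.42,0,0.11,0]]]'; python3 -c "from h import *;me()"
```

```text
t: 14.92
tcp_pos: [0.5837, -0.0918, 0.2238]
tool_rot: [0.105, 0.994, -0.0, 0.001]
force: [0.7, -0.6, 1.6]
finger_gap: -0.001
gripper_force: 2.1
t14.93 frame [0.0262 0.0004 0.2238] ang 167.96 F [ 0.7 -0.6  1.6] gap -0.001 grip 2.1
```

```bash
python3 -m handwheel '[[[0.41,0,0.225,0],[0.41,0,0.225,0],[0.41,0,0.225,0],[0.34,0,0.32,0],[0.34,0,0.32,0],[0.34,0,0.32,0],[0.25,0,0.39,0],[0.25,0,0.39,0],[0.25,0,0.39,0]]]'; python3 - <<'E'
from h import *
me();p,P,K,E=snap("side","pics/d5.png")
cv2.imwrite("pics/d5c.png",cv2.resize(p[60:300,270:510,::-1],None,fx=2,fy=2))
E
```

```text
t: 16.05
tcp_pos: [0.5098, -0.076, 0.1524]
tool_rot: [0.105, 0.994, -0.0, 0.0]
force: [0.0, 0.3, 0.1]
finger_gap: -0.002
gripper_force: 0.2
t16.05 frame [-0.0494  0.0004  0.1524] ang 167.97 F [0.  0.3 0.1] gap -0.002 grip 0.2
```

View pics/d5c.png

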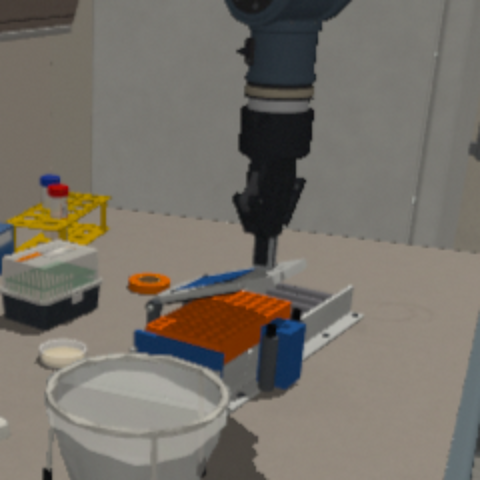

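The crop shows the lid following the fingertips, at roughly 0.3 rad above the block; the fingers rest on it at about (265,265). I'll continue down.

```bash
python3 -m handwheel '[[[0.1,0,0.35,0],[0.1,0,0.35,0],[0.1,0,0.35,0],[0.05,0,0.28,0],[0.05,0,0.28,0],[0,0,0,0],[0,0,0,0],[0,0,0,0]]]'; python3 - <<'E'
from h import *
me();p,P,K,E=snap("scene")
F=fr(P);k=(abs(F[...,1])<.045)&(F[...,2]>.078)&(F[...,2]<.13)&(F[...,0]>-.11)&(F[...,0]<.05)
q=F[k]
for x in(-.09,-.07,-.05,-.03,0,.03):
    r=q[abs(q[:,0]-x)<.006];print(x,np.round(np.percentile(r[:,2],[10,50,90]),4) if len(r) else 0)
E
```

```text
t: 17.1
tcp_pos: [0.5005, -0.0741, 0.1132]
tool_rot: [0.105, 0.994, -0.0, 0.0]
force: [-0.5, -0.3, -0.4]
finger_gap: -0.002
gripper_force: 0.0
t17.10 frame [-0.0588  0.0004  0.1132] ang 167.97 F [-0.5 -0.3 -0.4] gap -0.002 grip 0.0
-0.09 [0.0876 0.0926 0.0939]
-0.07 [0.0897 0.0923 0.1179]
-0.05 [0.0861 0.0904 0.0921]
-0.03 [0.0889 0.0904 0.0921]
0 [0.0873 0.0888 0.0905]
0.03 [0.086  0.0877 0.0891]
```

```bash
python3 -m handwheel '[[[0,0,-0.3,0],[0.3,0,-1,0],[0.3,0,-1,0],[0.25,0,-1,0],[0,0,-1,0],[0,0,-1,0],[0,0,0,0],[0,0,0,0]]]' 85; python3 - <<'E'
from h import *
me();p,P,K,E=snap("wrist","pics/w6.png");np.savez("w6",P=P,p=p,K=K,E=E)
i=np.linalg.inv(E);h=np.array([*(O+M.T@[-.0795,0]),.093,1]);c=i@h
u,v=K[0,2]+K[0,0]*c[0]/-c[2],K[1,2]-K[1,1]*c[1]/-c[2];print(u,v)
u,v=int(u),int(v);y0,x0=max(0,v-60),max(0,u-80)
cv2.imwrite("pics/w6c.png",cv2.resize(p[y0:y0+120,x0:x0+160,::-1],None,fx=5,fy=5,interpolation=cv2.INTER_NEAREST));print(x0,y0)
F=fr(P);print(np.round(F[v,u],4))
k=(abs(F[...,1])<.03)&(F[...,2]>.078)&(F[...,2]<.13)&(F[...,0]>-.095)&(F[...,0]<.05)
q=F[k];a=np.polyfit(q[:,0],q[:,2],1);print("lid slope",a)
E
```

```text
t: 18.15
tcp_pos: [0.4789, -0.0693, 0.2451]
tool_rot: [0.105, 0.994, 0.0, -0.0]
force: [-0.7, -0.5, 0.1]
finger_gap: 0.996
gripper_force: 0.0
t18.15 frame [-0.0809  0.0005  0.2451] ang 167.97 F [-0.7 -0.5  0.1] gap 0.996 grip 0.0
326.2915375342331 235.94011297069258
246 175
[-0.0728 -0.0003  0.0627]
lid slope [-0.03807324  0.09022664]
```

View pics/w6c.png

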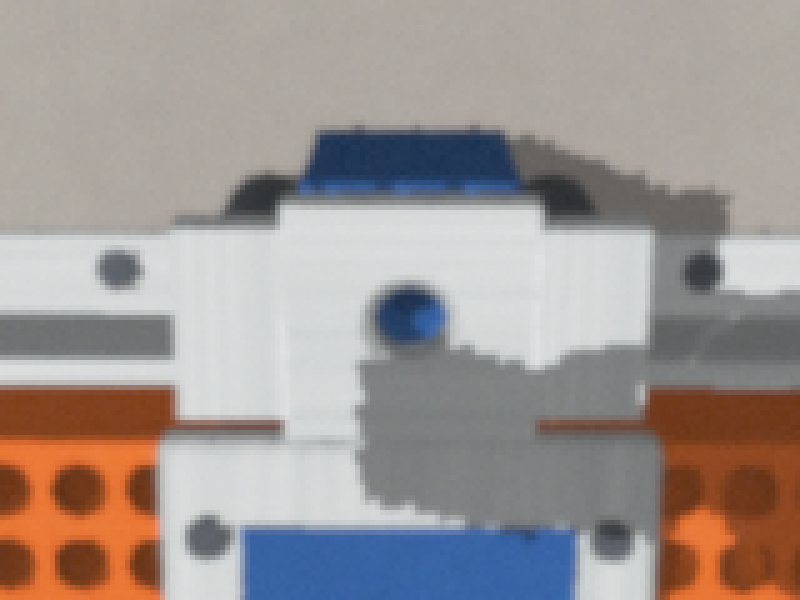

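The crop shows the lid down with its hole at crop (407,317), i.e. full image about (327,238), with the blue post under it. Next I compute the hole's position and head for the pin.

```bash
cat >> h.py <<'E'
def ray(u,v,K,E,z):
    d=E[:3,:3]@[(u-K[0,2])/K[0,0],-(v-K[1,2])/K[1,1],-1];c=E[:3,3];return c+d*(z-c[2])/d[2]
def hole(p,u,v,r=12):
    w=p[v-r:v+r+1,u-r:u+r+1].min(2).astype(float);wt=np.clip((w.max()*.72-w)/(w.max()*.4),0,1)
    g=np.mgrid[v-r:v+r+1,u-r:u+r+1]
    return (g[1]*wt).sum()/wt.sum(),(g[0]*wt).sum()/wt.sum(),wt.sum()
E
python3 - <<'E'
from h import *
z=np.load("w6.npz");p,K,E=z["p"],z["K"],z["E"]
a=hole(p,327,238,9);X=ray(a[0],a[1],K,E,.0933);print(a,X,fr(X))
s=sense();T=np.array([.551,.415]);print((fr(np.r_[T,0])-fr(s["tcp_pos"]))[:2]/.025)
E
```

```text
(np.float64(327.62033622968346), np.float64(239.23394563272643), np.float64(164.34266055045873)) [ 0.48324241 -0.06961052  0.0933    ] [-0.07667767  0.00113291  0.0933    ]
[-1.21003093 19.54789752]
```

```bash
python3 -m handwheel '[[[0,1,0,0],[0,1,0,0],[0,1,0,0],[0,1,0,0],[0,1,0,0],[0,1,0,0],[0,1,0,0],[0,1,0,0],[0,1,0,0],[0,1,0,0],[0.2,1,0,0],[0.2,1,0,0],[0.2,1,0,0],[0.2,1,0,0],[0.2,1,0,0],[0.21,1,0,0],[0,1,0,0],[0,0.5,0,0],[0,0,0,0],[0,0,0,0]]]' 85; cat > pin.py <<'E'
from h import *
me();p,P,K,E=snap("wrist","pics/w7.png")
H=cv2.cvtColor(p,cv2.COLOR_RGB2HSV).astype(int)
k=((H[...,0]<8)|(H[...,0]>172))&(H[...,1]>130)&(H[...,2]>50)
k=k&np.isfinite(P[...,2])&(P[...,2]>.06)&(P[...,2]<.13)&(abs(P[...,0]-.551)<.03)&(abs(P[...,1]-.415)<.03)
v,u=np.nonzero(k);print("red",len(u),u.min(),u.max(),v.min(),v.max(),np.percentile(P[k],[3,50,97],axis=0))
t=k&(P[...,2]>.1055);v,u=np.nonzero(t);print("top",len(u),u.mean(),v.mean(),fr(ray(u.mean(),v.mean(),K,E,.108)),P[t][:,2].mean())
h=(abs(P[...,2]-.058)<.004)&(abs(P[...,0]-.551)<.045)&(abs(P[...,1]-.415)<.045)
print("holder",fr(P[h]).min(0),fr(P[h]).max(0),cv2.minAreaRect((fr(P[h])[:,:2]*1000).astype(np.float32)))
s=sense();print("tcp",fr(s["tcp_pos"]))
np.savez("w7",p=p,P=P,K=K,E=E)
E
python3 pin.py
```

```text
t: 20.7
tcp_pos: [0.5408, 0.3638, 0.2448]
tool_rot: [0.105, 0.994, -0.001, -0.001]
force: [-0.3, 0.4, -1.7]
finger_gap: 0.999
gripper_force: 0.0
t20.70 frame [-0.1107  0.437   0.2448] ang 167.94 F [-0.3  0.4 -1.7] gap 0.999 grip 0.0
red 497 376 401 220 247 [[0.54236009 0.40638771 0.07713604]
 [0.54733076 0.41315811 0.1074192 ]
 [0.55697431 0.42103155 0.10924285]]
top 326 390.84355828220856 237.26073619631902 [-0.11203897  0.48833407  0.108     ] 0.1079487989296533
holder [-0.14973334  0.4502088   0.05414815] [-0.07212362  0.52728799  0.06155208] ((-111.0219497680664, 488.95489501953125), (56.338768005371094, 56.08549499511719), 34.48089599609375)
tcp [-0.11057954  0.43694835  0.24508021]
```

```bash
python3 - <<'E'
from h import *
for n in("scene","side","wrist"):
    F=fr(np.load(f"last_{n}.npz")["P"]).reshape(-1,3)-[-.112,.4885,0]
    k=(F[:,2]>.065)&(F[:,2]<.25)&(abs(F[:,1])<.085)&(abs(F[:,0])<.085)&(np.hypot(F[:,0],F[:,1])>.022)
    q=F[k];print(n,len(q),np.round(q[np.argsort(np.hypot(q[:,0],q[:,1]))[::max(1,len(q)//6)]],3).tolist())
E
python3 -m handwheel '[[[0.06,1,0,0],[0,1,0,0],[0,0.06,0,0],[0,0,1,0],[0,0,0.8,0],[0,0,0,0],[0,0,0,0]]]'; python3 pin.py
```

```text
scene 0 []
side 0 []
wrist 0 []
t: 21.62
tcp_pos: [0.5509, 0.4148, 0.2013]
tool_rot: [0.105, 0.994, 0.0, 0.0]
force: [0.6, -0.0, 0.0]
finger_gap: 0.992
gripper_force: 0.0
t21.62 frame [-0.1115  0.489   0.2013] ang 167.92 F [ 0.6 -0.   0. ] gap 0.992 grip 0.0
red 663 315 338 231 265 [[0.54240458 0.40768292 0.07770536]
 [0.54723977 0.41522303 0.10750453]
 [0.5570641  0.42216768 0.10914827]]
top 449 326.56570155902006 253.80178173719378 [-0.11206952  0.48879046  0.108     ] 0.10793177438020991
holder [-0.14965412  0.4504902   0.05426865] [-0.07291337  0.52732618  0.06192061] ((-110.9216079711914, 488.9842834472656), (56.45404052734375, 56.10674285888672), 34.31488800048828)
tcp [-0.11135888  0.48932247  0.20169622]
```

```bash
python3 -m handwheel '[[[0.03,-0.02,1,0],[0,0,1,0],[0,0,1,0],[0,0,1,0],[0,0,0.37,0],[0,0,0,0]]]' 85 && python3 -m handwheel '[[[0,0,0,0],[0,0,0,0],[0,0,0,0],[0,0,0,0],[0,0,0,0],[0,0,0,0],[0,0,0,0],[0,0,0,0]]]' 0 80; python3 -c "from h import *;me()"
```

```text
t: 22.42
tcp_pos: [0.5497, 0.4151, 0.0914]
tool_rot: [0.105, 0.994, 0.0, 0.0]
force: [0.2, 0.4, -0.2]
finger_gap: 0.997
gripper_force: 0.0
t: 23.42
tcp_pos: [0.5499, 0.4152, 0.0917]
tool_rot: [0.105, 0.994, 0.0, 0.0]
force: [-0.7, 0.2, 5.3]
finger_gap: 0.189
gripper_force: 78.0
t23.43 frame [-0.1126  0.4892  0.0917] ang 167.97 F [-0.7  0.2  5.3] gap 0.189 grip 78.0
```

```bash
python3 -m handwheel '[[[0,0,-0.5,0],[0,0,-1,0],[0,0,-1,0],[0,0,-1,0],[0,0,-1,0],[0,0,-1,0],[0,0,-1,0],[0,-1,0,0],[0,-1,0,0],[0,-1,0,0],[0,-1,0,0],[0,-1,0,0],[0,-1,0,0],[0,-1,0,0],[0,-1,0,0],[0,-1,0,0],[0,-1,0,0],[0,-1,0,0],[0,-1,0,0],[0,-1,0,0]]]' && python3 -m handwheel '[[[-0.28,-1,0,0],[-0.28,-1,0,0],[-0.28,-1,0,0],[-0.28,-1,0,0],[-0.26,-1,0,0],[0,-1,0,0],[0,-0.52,0,0],[0,0,0,0],[0,0,0,0],[0,0,0,0]]]';  python3 - <<'E'
from h import *
me();p,P,K,E=snap("wrist","pics/w8.png");np.savez("w8",P=P,p=p,K=K,E=E)
cv2.imwrite("pics/w8c.png",cv2.resize(p[120:420,220:440,::-1],None,fx=2,fy=2,interpolation=cv2.INTER_CUBIC))
F=fr(P);k=(abs(F[...,1])<.03)&(abs(F[...,1])>.012)&(F[...,2]>.078)&(F[...,2]<.13)&(F[...,0]>-.095)&(F[...,0]<.05)
q=F[k];print("lid",np.polyfit(q[:,0],q[:,2],1))
H=cv2.cvtColor(p,cv2.COLOR_RGB2HSV).astype(int)
E
```

```text
t: 25.92
tcp_pos: [0.4812, 0.0964, 0.2537]
tool_rot: [0.105, 0.994, -0.0, -0.0]
force: [-0.0, -0.2, -0.3]
finger_gap: 0.188
gripper_force: 78.1
t: 27.18
tcp_pos: [0.4815, -0.0687, 0.2536]
tool_rot: [0.104, 0.995, 0.0, -0.0]
force: [-0.1, 0.1, -0.8]
finger_gap: 0.189
gripper_force: 78.1
t27.18 frame [-0.0786  0.0017  0.2536] ang 168.02 F [-0.1  0.1 -0.8] gap 0.189 grip 78.1
lid [-0.03952321  0.09009033]
```

View pics/w8c.png

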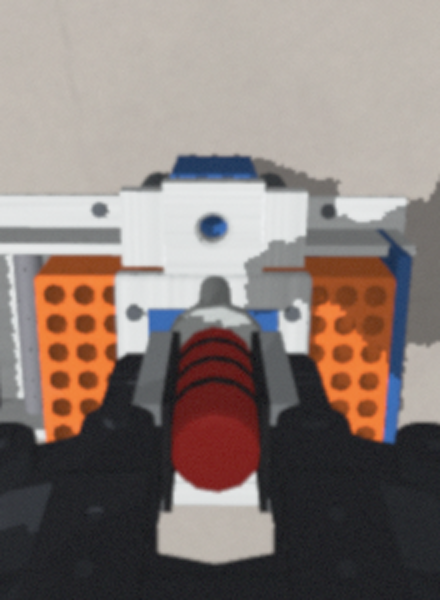

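The crop shows the lid hole at (213,227), full image (326.5,233.5), with the gripped pin upright, its foot at crop (216,280). Next I measure the offset between the two.

```bash
cat > off.py <<'E'
from h import *
import sys
z=np.load(sys.argv[1]);p,P,K,E=z["p"],z["P"],z["K"],z["E"];u0,v0=int(sys.argv[2]),int(sys.argv[3])
for r in(9,10,11):
    a=hole(p,u0,v0,r);print("hole",np.round(a,2),np.round(fr(ray(a[0],a[1],K,E,.0932)),4))
s=sense();t=fr(s["tcp_pos"]);F=fr(P)-t
print("tcp",t)
k=(abs(F[...,0])<.02)&(abs(F[...,1])<.02)
for lo,hi in((-.08,-.07),(-.07,-.06),(-.06,-.05),(-.05,-.04),(-.032,-.022),(.012,.022)):
    m=k&(F[...,2]>lo)&(F[...,2]<hi);q=F[m]
    if len(q)>3: print(lo,hi,len(q),"y",np.round(np.percentile(q[:,1],[1,50,99]),4),"x",np.round(np.percentile(q[:,0],[1,10,50,99]),4),"z",np.round(q[:,2].mean(),4))
E
python3 off.py w8.npz 326 233
```

```text
hole [325.81 233.21 132.14] [-0.0774  0.0008  0.0932]
hole [325.81 233.21 132.14] [-0.0774  0.0008  0.0932]
hole [325.81 233.21 132.14] [-0.0774  0.0008  0.0932]
tcp [-0.07851716  0.00164427  0.25363812]
-0.08 -0.07 54 y [-0.0043  0.0001  0.0051] x [-0.0034 -0.0032 -0.0027  0.0011] z -0.0736
-0.07 -0.06 85 y [-0.0041  0.0007  0.0049] x [-0.0036 -0.0033 -0.0027  0.0005] z -0.0649
-0.06 -0.05 42 y [-0.0032  0.0001  0.0041] x [-0.0037 -0.0033 -0.003  -0.0017] z -0.0572
-0.032 -0.022 611 y [-0.0099  0.0001  0.0108] x [-0.0112 -0.0105 -0.0073 -0.002 ] z -0.0275
0.012 0.022 2812 y [-0.0141  0.      0.0145] x [-0.0112 -0.0102 -0.0021  0.0105] z 0.0167
```

```bash
python3 -m handwheel '[[[0.03,-0.05,0.8,0],[0,0,1,0],[0,0,0.8,0],[0,0,0.1,0],[0,0,0,0],[0,0,0,0]]]';  python3 - <<'E'
from h import *
me();p,P,K,E=snap("wrist","pics/w9.png");np.savez("w9",P=P,p=p,K=K,E=E)
i=np.linalg.inv(E);h=np.array([*(O+M.T@[-.0774,.0008]),.0932,1]);c=i@h
u,v=K[0,2]+K[0,0]*c[0]/-c[2],K[1,2]-K[1,1]*c[1]/-c[2];print(u,v)
u,v=int(u),int(v);print(u-40,v-30)
cv2.imwrite("pics/w9c.png",cv2.resize(p[v-30:v+40,u-40:u+40,::-1],None,fx=8,fy=8,interpolation=cv2.INTER_CUBIC))
E
python3 off.py w9.npz 326 228
```

```text
t: 27.98
tcp_pos: [0.4812, -0.0706, 0.187]
tool_rot: [0.105, 0.995, -0.0, 0.001]
force: [-0.8, -0.0, -0.2]
finger_gap: 0.19
gripper_force: 78.1
t27.98 frame [-0.0785 -0.0003  0.187 ] ang 167.98 F [-0.8 -0.  -0.2] gap 0.19 grip 78.1
328.5808798179521 255.7540795837978
288 225
hole [325.99 222.11 132.23] [-0.1008 -0.001   0.0932]
hole [326.   221.6  167.26] [-0.1012 -0.001   0.0932]
hole [326.01 221.09 206.27] [-0.1015 -0.0009  0.0932]
tcp [-0.07853844 -0.00032471  0.18697443]
-0.08 -0.07 53 y [-0.0044  0.      0.0051] x [-0.0033 -0.0031 -0.0023  0.0013] z -0.0737
-0.07 -0.06 83 y [-0.0042  0.      0.0049] x [-0.0034 -0.003  -0.0025  0.0008] z -0.0651
-0.06 -0.05 42 y [-0.0035  0.      0.0039] x [-0.0035 -0.0033 -0.0028 -0.0012] z -0.0573
-0.032 -0.022 610 y [-0.0099  0.      0.0107] x [-0.0109 -0.0102 -0.0071 -0.0019] z -0.0276
0.012 0.022 2797 y [-0.0142  0.0004  0.0145] x [-0.0111 -0.0101 -0.0021  0.0108] z 0.0167
```

View pics/w9c.png

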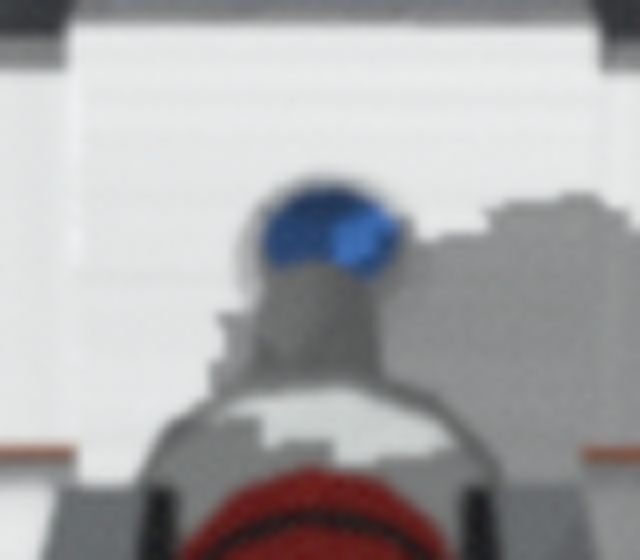

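The crop shows the foot just over the hole: the rim centre is at column 327 and the shank centre at 318, about 0.7 mm off in y. I'll correct that and lower slowly.

```bash
python3 -m handwheel '[[[0.01,0.03,0,0],[0,0,0.2,0],[0,0,0.2,0],[0,0,0.2,0],[0,0,0,0],[0,0,0,0]]]';  python3 -c "from h import *;me()"
```

```text
t: 28.78
tcp_pos: [0.4804, -0.0697, 0.171]
tool_rot: [0.105, 0.994, 0.0, -0.0]
force: [-0.2, 1.0, -0.9]
finger_gap: 0.184
gripper_force: 78.1
t28.77 frame [-0.0794  0.0004  0.171 ] ang 167.97 F [-0.2  1.  -0.9] gap 0.184 grip 78.1
```

```bash
python3 -m handwheel '[[[0,0,0.16,0],[0,0,0.16,0],[0,0,0,0],[0,0,0,0]]]';  python3 -c "from h import *;me();print(sense()['ft_torque'])"
```

```text
t: 29.28
tcp_pos: [0.4805, -0.0698, 0.1631]
tool_rot: [0.105, 0.994, 0.0, -0.0]
force: [0.6, 0.9, -0.8]
finger_gap: 0.187
gripper_force: 78.1
t29.27 frame [-0.0793  0.0004  0.1631] ang 167.96 F [ 0.6  0.9 -0.8] gap 0.187 grip 78.1
[ 0.04292894 -0.11363345  0.03094158]
```

```bash
python3 -m handwheel '[[[0,0,0.16,0],[0,0,0.16,0],[0,0,0.16,0],[0,0,0,0],[0,0,0,0]]]';  python3 -c "from h import *;me();print(sense()['ft_torque'])"
```

```text
t: 29.9
tcp_pos: [0.4805, -0.0697, 0.1511]
tool_rot: [0.105, 0.994, 0.0, -0.0]
force: [0.2, 0.6, 0.1]
finger_gap: 0.187
gripper_force: 78.1
t29.90 frame [-0.0794  0.0004  0.1511] ang 167.97 F [0.2 0.6 0.1] gap 0.187 grip 78.1
[-0.03302271 -0.07574766 -0.03135825]
```

```bash
python3 -m handwheel '[[[0,0,0.16,0],[0,0,0.16,0],[0,0,0,0],[0,0,0,0],[0,0,0,0]]]';  python3 -c "from h import *;me();print(sense()['ft_torque'])"
```

```text
t: 30.52
tcp_pos: [0.4804, -0.0697, 0.143]
tool_rot: [0.105, 0.994, 0.0, -0.0]
force: [0.0, 0.6, -2.2]
finger_gap: 0.189
gripper_force: 78.1
t30.52 frame [-0.0795  0.0005  0.143 ] ang 167.96 F [ 0.   0.6 -2.2] gap 0.189 grip 78.1
[ 0.15152072 -0.12516171  0.05076976]
```

```bash
python3 -m handwheel '[[[0,0,0.2,0],[0,0,0.2,0],[0,0,0.2,0],[0,0,0.1,0],[0,0,0.1,0],[0,0,0.1,0],[0,0,0,0],[0,0,0,0]]]';  python3 -c "from h import *;me();print(sense()['ft_torque'])"
```

```text
t: 31.52
tcp_pos: [0.48, -0.0696, 0.1209]
tool_rot: [0.105, 0.995, 0.0, -0.0]
force: [-1.8, 0.8, 6.0]
finger_gap: 0.193
gripper_force: 78.4
t31.52 frame [-0.0798  0.0004  0.1209] ang 167.98 F [-1.8  0.8  6. ] gap 0.193 grip 78.4
[ 0.1493887   0.27242444 -0.02284773]
```

```bash
python3 -m handwheel '[[[0,0,0.1,0],[0,0,0.08,0],[0,0,0,0],[0,0,0,0],[0,0,0,0]]]';  python3 -c "from h import *;me();print(sense()['ft_torque'])"
```

```text
t: 32.15
tcp_pos: [0.4799, -0.0696, 0.1192]
tool_rot: [0.105, 0.995, -0.0, 0.0]
force: [-7.1, 2.1, 29.6]
finger_gap: 0.191
gripper_force: 82.1
t32.15 frame [-0.0799  0.0004  0.1192] ang 168.0 F [-7.1  2.1 29.6] gap 0.191 grip 82.1
[ 0.4033247   1.16475787 -0.04362112]
```

```bash
python3 - <<'E'
from h import *
for n in("scene","wrist"):
    p,P,K,E=snap(n,f"pics/{n}f.png");F=fr(P)
    k=(abs(F[...,1])<.04)&(abs(F[...,1])>.02)&(F[...,2]>.078)&(F[...,2]<.1)&(F[...,0]>-.09)&(F[...,0]<.04)
    q=F[k];print(n,len(q),"lid",np.polyfit(q[:,0],q[:,2],1) if len(q)>20 else 0)
    H=cv2.cvtColor(p,cv2.COLOR_RGB2HSV).astype(int)
    k=(H[...,0]>=3)&(H[...,0]<=15)&(H[...,1]>150)&(F[...,2]>.064)&(F[...,2]<.08)&(abs(F[...,0])<.06)&(abs(F[...,1])<.12)
    print("block",np.percentile(F[k],[1,50,99],axis=0).tolist() if k.sum()>20 else 0)
me()
p,_,_,_=snap("side");cv2.imwrite("pics/sf.png",cv2.resize(p[60:300,270:510,::-1],None,fx=2.4,fy=2.4))
E
```

```text
scene 1033 lid [0.00745119 0.08547494]
block [[-0.047972621446520515, -0.08824984975360484, 0.06432588137847822], [0.0026056979879618917, -0.061669451257951965, 0.06870656882240073], [0.046421953252620766, 0.081026896740374, 0.07139810983395573]]
wrist 3438 lid [-0.03214642  0.08343783]
block [[-0.04830887115703934, -0.08521230797329887, 0.06406997021036673], [-0.046172538511449465, 0.05043721459388315, 0.06919599993504619], [0.0009300142205116527, 0.08833084922276861, 0.07118274144043153]]
t32.25 frame [-0.0799  0.0004  0.1192] ang 168.0 F [-6.7  2.5 30.2] gap 0.193 grip 82.1
```

View pics/sf.png

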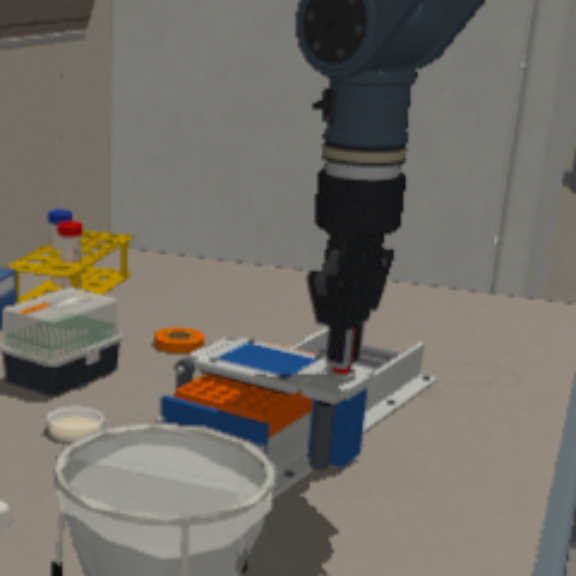

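The side crop shows the lid level over the block and the pin seated under the gripper at (343,365). I'll check the lid level with a robust fit before signing off.

```bash
python3 - <<'E'
from h import *
for n in("scene","wrist"):
    z=np.load(f"last_{n}.npz");F=fr(z["P"])
    k=(abs(F[...,1])<.036)&(abs(F[...,1])>.015)&(F[...,2]>.076)&(F[...,2]<.1)
    for x in(-.09,-.08,-.065,-.05,-.03,0,.03):
        q=F[k&(abs(F[...,0]-x)<.005)];print(n,x,len(q),np.round(np.percentile(q[:,2],[25,50,75]),4) if len(q) else 0)
me()
E
```

```text
scene -0.09 140 [0.084  0.0849 0.0856]
scene -0.08 82 [0.084  0.0848 0.0854]
scene -0.065 56 [0.0844 0.0849 0.0855]
scene -0.05 66 [0.0843 0.0851 0.0857]
scene -0.03 58 [0.0853 0.0861 0.0868]
scene 0 108 [0.0852 0.086  0.0866]
scene 0.03 103 [0.0847 0.0857 0.0863]
wrist -0.09 1773 [0.0853 0.0859 0.0864]
wrist -0.08 1310 [0.0856 0.086  0.0864]
wrist -0.065 446 [0.0856 0.086  0.0864]
wrist -0.05 5 [0.0841 0.0849 0.0853]
wrist -0.03 18 [0.0868 0.087  0.0871]
wrist 0 0 0
wrist 0.03 0 0
t32.30 frame [-0.0799  0.0004  0.1192] ang 167.99 F [-6.6  1.7 29.7] gap 0.188 grip 82.1
```

Lid level at 86 mm: fully shut.

```bash
python3 -c "from station import *;print(sign_off())"
```

```text
the job is handed in; nothing more can be done
None
```

I handed the job in at about 32 s: the block is home against the stop, the lid measures level (shut), and the gripper still holds the pin, pressing it down with about 30 N; sign-off gave no verdict.

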